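Lock a carton in the labelling fixture

ROBOT

A 7-joint arm with a two-finger parallel gripper is mounted at the origin on a cart in front of the work surface, level with it; the furniture and walls round the work are solid. World frame = base frame: x ahead of the robot, y to its left, z up, the work surface at z = 0. Lengths are in m, angles in rad, forces in N, time in s.
With the tool pointing down it reaches from about 0.425 to 0.925 m from the base axis. Payload 6.8 kg.
Tool frame: the origin (TCP) lies at the very end of the fingers, on their centre line; the grasp point (between the pads) lies 19 mm behind it; z points along the fingers, y is the line along which they close (so a half turn about z gives the same grasp; the last joint's range is limited). The gripper opens to 85 mm and grips with 20 to 120 N. Pads are 22 mm wide; open, the fingers measure 114 mm over their backs; the gripper's body (76 mm by 85 mm) begins 54 mm behind the grasp point. The pads swing forward as they close: fully open they stand 13 mm farther back than shut.
Start: joints at [1.17, 0.477, 0.022, 1.555, -0.011, 1.109, -0.083], TCP at [0.195, -0.646, 0.231] pointing down, gripper open.
Joint ranges: [-2.96, 2.96], [-0.34, 2.1], [-1.41, 1.46], [0.24, 2.44], [-1.37, 4.51], [0.17, 1.92], [-2.96, 2.96]. Speed limits (rad/s): [2.39, 2.39, 3.14, 3.14, 3.14, 3.14, 3.14].

INTERFACE

Orientations are given as a unit quaternion [w, x, y, z].
In Python, from station import get_obs, read_camera, hand_in gives the robot as it stands.
- The arm moves only by the tool arm_command, never from a script. Its argument "commands" is one flat list of numbers, 7 for each row, row after row: the shift along the tool's x, y, z in m, then the turn, a rotation vector about the tool's x, y, z in degrees, then the opening, from 0 (shut) to 1 (fully open). In form: [tx, ty, tz, rx, ry, rz, fingers, tx, ty, tz, rx, ry, rz, fingers, ...]. A call has 1 to 8 rows; each row is the pose to reach, as a shift and turn from the pose commanded when the call began, along the tool's axes at that moment; what a row does not reach only later rows make up. A row lasts 1/10 s, in which the tool goes at most 50 mm and 8.59 degrees, less where a joint would pass 70% of its speed; a pose out of reach is approached as far as the arm can. A call with a gripper value outside its range is refused whole. The fingers move at their own pace and stop on an object; "force" is the grip in N (left out, the last holds). Time passes only in rows, so rows that repeat a pose let the fingers close. It gives the time, the measured TCP pose, the force, the opening and the grip force at its end, in the units of the state.
- get_obs(): the state, without advancing time (a new reading comes with each control period).
- read_camera(name): name is "side" or "top" or "wrist"; returns a dict with "img" (480x640x3 uint8, red, green, blue), "camera_matrix" (3x3 intrinsics, pixels), "k1" (the pictures are not rectified: a ray, as slopes to the right and down, at radius r is drawn at 1 + k1 r^2 times it, then the intrinsics apply), "pose" (4x4, takes a point from camera to world coordinates). Camera axes: x right, y down, z forward; pixel columns grow to the right and rows downward; lengths in m; the calibration is good to about 2 mm. A picture is of the moment at which its call begins. There is no depth.
- hand_in(): hands the job in; it is judged then, once.
The state is a dict: "t": time; "q": joint angles; "joint_vel": joint speeds; "joint_torque": joint torques, N m; "eef_pos": TCP position; "tool_rot": TCP orientation; "contact_force": force on the tool from outside, world axes, zero at the start; "torque": the same for the moment, N m; "gripper_width": opening from 0.0 (shut) to 1.0 (fully open); "grasp_force": force on a finger pad.
Only numpy, scipy, OpenCV 4.12 (cv2) and the standard library are available. Lean on these libraries where they do the work, as an engineer would, in place of code of your own. Each camera call takes 0.05 s, during which the arm holds its last target. There are 200 camera calls.

TASK

Lay the larger of the two loose tablet cartons, right way up, lengthwise in the channel of the labelling fixture and slide it along until you feel it meet the end stop, and hold it pressed there with a steady 5 to 10 N for half a second so that it is truly home. Then push the paddle of the seesaw catch down past its centre so that it snaps over and its tooth stands up behind the carton, locking it in. Be gentle, never pushing the carton with more than about 14 N or the catch with more than 20 N, and leave the smaller carton and the white bottle where they are.

Things in the scene. Friction and masses are not known exactly. Their poses are not given: they have to be found in the camera images.
- carton: The larger loose carton, a closed box 50 (its x) x 105 (its y) x 45 (its z) mm, about 0.1 kg. Origin at the centre of its underside. It starts flat on the table, left of the fixture.
- small_carton: The smaller loose carton, 45 x 85 x 30 mm, origin at the centre of its underside. A bystander that stands near the larger one; leave it there.
- white_bottle: White round bottle with a screw cap, 52 mm across, 80 mm tall, origin at the centre of its underside. A bystander at the back.
- jig: Labelling fixture, fixed to the table: base plate 220 x 160 mm carrying a channel. Origin on the table top under the channel's centre line; x runs along the channel from its open mouth (-108 mm) to the end stop, y left, z up. A steel carriage, screwed fast in the channel's slot, carries end stop and seesaw catch together; it sits s mm off its middle place, s from -18 to +18, NOT reported.
- channel_load (a point): On the channel floor's centre line, fixture x -18, z 26 mm: the carton's underside centre laid here is always short of the stop. Floor slot 24 mm wide. The carton's length goes along x. Fences: inner faces at y +-28.5, tops z 38 mm, 7 mm thick; the right fence and floor strip are cut away from x -70 to -14 for the catch. Do not push or drop the carton on it with over 14 N, nor load it with over 20 N.
- stop_mid (a point): Middle place of the end stop's face: fixture x 70, y 0, z 26 mm (floor). The real face is at x 70 + s: feel for it with the carton; held on it with a steady 5 to 10 N the carton's origin is at x 17.5 + s, which gives s. Steel stop 46 mm wide, 16 mm thick, top at z 56, a black knob on it up to z 70 mm.
- paddle_mid (a point): Middle place (s = 0) of the top centre of the catch's ribbed grey paddle while open: fixture x -42, y -94, z 35 mm. The real paddle is at x -42 + s; 32 mm (x) x 34 mm (y), sloping down 0.18 rad towards the channel. Snapped over, its top centre is at z 18 mm. Its pivot runs along x at y -48, z 22 mm.
- tooth_mid (a point): Middle place (s = 0) of the catch's tooth, at the floor: fixture x -42, y 0, z 26 mm; really at x -42 + s. Tooth 8 mm thick in x, 16 mm wide in y; below the floor while open, 14 mm above it once snapped over, then 3 mm behind the rear end of a carton that is home. Under a carton that is short of the stop it comes up and tips it.
- rocker (a joint): Seesaw catch angle in rad: 0 = open (paddle up, tooth down), 0.18 = centre, 0.36 = over (paddle down, tooth up). An over-centre spring drives it to the nearer end: pressing the paddle's middle takes 5 to 7 N at first, falling to nothing at the centre; beyond it the catch snaps over by itself on to a hard stop.
There are look-alikes about, which are no part of the job. What is shaped like the carton but green is not meant.

How it is judged:
On the way, in this order (a step that is already met when the one before it is completed fails the run):
1. the carton lies flat in the channel and is held pressed on the end stop (over 3 N), with the catch still open (x of carton in the frame of jig between -0.009 and 0.04 m and y of carton in the frame of jig between -0.006 and 0.006 m and z of carton in the frame of jig between 0.022 and 0.03 m and angle between the y axis of carton and the x axis of jig, either way round below 0.09 rad and angle between carton's own z axis and vertical below 0.05 rad and contact force between carton and jig above 3 N and value of joint rocker below 0.08 rad), for 0.25 s.
2. the catch has snapped over with the carton flat in the channel (x of carton in the frame of jig between -0.009 and 0.04 m and y of carton in the frame of jig between -0.006 and 0.006 m and z of carton in the frame of jig between 0.022 and 0.03 m and angle between the y axis of carton and the x axis of jig, either way round below 0.09 rad and angle between carton's own z axis and vertical below 0.05 rad and value of joint rocker above 0.32 rad), for 0.2 s.
At the end, for the whole second after the job is handed in: Catch over (above 0.32 rad); carton let go, at rest, right way up, flat on the channel floor between stop and tooth (height within 4 mm, within 6 mm of the centre line, lengthwise within 0.09 rad, tilt under 0.05 rad); small carton and white bottle within 30 mm of where they stood (all of step 2 and linear speed of carton below 0.02 m/s and contact force between the fingers and carton below 0.1 N and contact force between the arm and jig below 0.1 N and distance of each of small_carton, white_bottle from where it was at the start of the episode below 0.03 m); the robot touches nothing.
It fails at once if the carton is pushed or dropped against the fixture too hard: over 20 N summed over all its contacts there (a push of about 14 N on the stop) (contact force between carton and jig above 20 N).
It fails at once if the gripper or arm loads the fixture with more than 20 N (contact force between any of the fingers, the arm and jig above 20 N).
It fails at once if the smaller carton or the white bottle is moved by more than 30 mm (distance of any of small_carton, white_bottle from where it was at the start of the episode above 0.03 m).
It also fails if it takes over 64 s, if anything falls off the work surface, if the arm or the gripper's body presses on something with over 40 N, if the wrist force passes 120 N, or if a joint passes its speed limit or range.

## Working session

There is one attempt and no reset: what is moved stays moved. The work goes in short steps, Python scripts to look and compute and a tool call to move; the robot and the scene stay as the last step left them, time stands still between calls to the robot, and variables do not carry over. Pictures are saved under pics/ and viewed, at most 10 in all, crops included, and the job is handed in when it is done.

Besides the shell and the picture viewer there is one more tool, called after "Request:" as name(argument=value, ...) on one line, values as JSON. arm_command: Moves the arm, as the interface text tells. Its arguments: {"type":"object","properties":{"commands":{"type":"array","items":{"type":"number"}},"force":{"type":"number"}},"required":["commands"]}

```bash
mkdir -p pics; ls; cat > h.py <<'E'
import numpy as np,cv2
from station import get_obs,read_camera,hand_in
from scipy.spatial.transform import Rotation as R
def snap(n,f):
    c=read_camera(n); cv2.imwrite('pics/'+f,c['img'][:,:,::-1]); np.savez('pics/'+f[:-4],**c); return c
def load(f): return dict(np.load('pics/'+f+'.npz'))
def ray(c,px):
    D=np.array([float(c['k1']),0,0,0,0])
    p=cv2.undistortPointsIter(np.array(px,float).reshape(-1,1,2),c['camera_matrix'],D,None,None,(3,50,1e-10)).reshape(-1,2)
    d=np.c_[p,np.ones(len(p))]@c['pose'][:3,:3].T
    return c['pose'][:3,3],d
def onz(c,px,z):
    o,d=ray(c,px); return o+d*((z-o[2])/d[:,2])[:,None]
def proj(c,P):
    D=np.array([float(c['k1']),0,0,0,0]); T=np.linalg.inv(c['pose'])
    return cv2.projectPoints(np.array(P,float).reshape(-1,1,3),cv2.Rodrigues(T[:3,:3])[0],T[:3,3],c['camera_matrix'],D)[0].reshape(-1,2)
E
python3 - <<'E'
from h import *
for n in('top','side'):
    c=snap(n,n+'0.png'); print(n,c['pose'].round(3).tolist(),c['k1'])
o=get_obs(); print({k:np.round(v,3).tolist() for k,v in o.items()})
E
```

```text
pics
top [[-0.025, -0.994, 0.108, 0.506], [-0.999, 0.022, -0.027, 0.02], [0.025, -0.108, -0.994, 1.025], [0.0, 0.0, 0.0, 1.0]] 0.023658974573377116
side [[0.943, -0.163, 0.288, 0.36], [-0.331, -0.496, 0.803, -0.664], [0.012, -0.853, -0.522, 0.498], [0.0, 0.0, 0.0, 1.0]] 0.03553466186282217
{'t': 0.1, 'q': [1.17, 0.478, 0.022, 1.556, -0.012, 1.109, -0.083], 'joint_vel': [0.0, -0.003, -0.001, -0.002, 0.0, -0.0, -0.0], 'joint_torque': [0.006, -59.776, 1.614, -28.196, 0.013, 0.005, 0.0], 'eef_pos': [0.195, -0.646, 0.23], 'tool_rot': [-0.001, 0.989, 0.146, -0.0], 'contact_force': [0.198, -0.354, -0.012], 'torque': [-0.019, 0.012, -0.013], 'grasp_force': 0.0, 'gripper_width': 0.999}
```

View pics/top0.png

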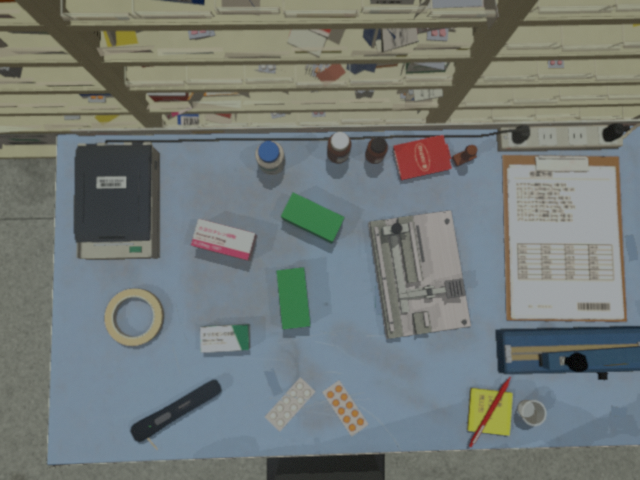

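View pics/side0.png

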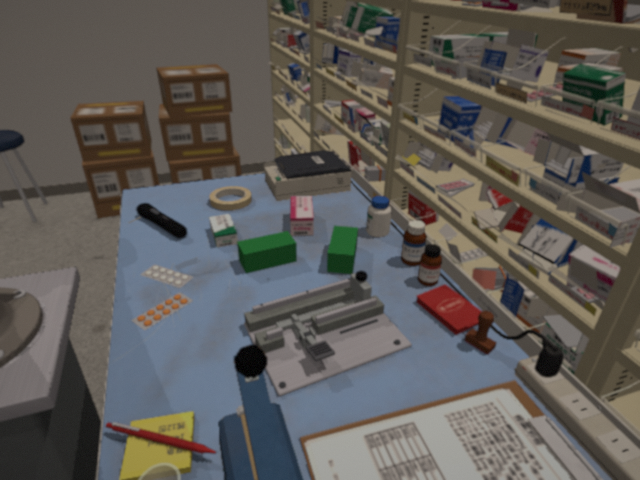

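The top view shows four box-like things:
- White/pink carton at (223,242).
- White/green small carton at (225,338).
- Two plain green look-alikes at (312,218) and (293,298).

The white/pink one fits as the larger carton. The bottle is at (270,155). The jig is around (420,275), with its knob and stop at the top (396,228) and the paddle at (455,288). I'll check the carton in an enlarged crop.

```bash
python3 - <<'E'
from h import *
c=load('top0');im=c['img'][:,:,::-1]
a=cv2.resize(im[205:275,180:270],None,fx=4.4,fy=4.4,interpolation=cv2.INTER_CUBIC)
b=cv2.resize(im[205:345,365:475],None,fx=4,fy=4,interpolation=cv2.INTER_CUBIC)
H=np.zeros((560,a.shape[1]+b.shape[1],3),np.uint8);H[:a.shape[0],:a.shape[1]]=a;H[:,a.shape[1]:]=b
print(H.shape,a.shape);cv2.imwrite('pics/crop1.png',H[:, :800] if H.shape[1]>800 else H)
hsv=cv2.cvtColor(im,cv2.COLOR_BGR2HSV);print(c['camera_matrix'])
h,s,v=cv2.split(hsv)
m=((((h<18)|(h>145))|((s<40)&(v>120)))).astype(np.uint8)*255
m2=np.zeros_like(m);m2[205:275,180:270]=m[205:275,180:270]
cn=max(cv2.findContours(m2,0,2)[0],key=cv2.contourArea)
print(cv2.minAreaRect(cn),cv2.contourArea(cn));
bx=cv2.boxPoints(cv2.minAreaRect(cn));print(bx, onz(c,bx,.045).round(3))
E
```

```text
(560, 836, 3) (308, 396, 3)
[[547.54804252   0.         329.21185309]
 [  0.         547.54804252 234.50626836]
 [  0.           0.           1.        ]]
((226.5, 239.5), (69.0, 85.0), 90.0) 4288.5
[[184. 205.]
 [269. 205.]
 [269. 274.]
 [184. 274.]] [[0.671 0.252 0.045]
 [0.668 0.1   0.045]
 [0.544 0.102 0.045]
 [0.547 0.252 0.045]]
```

View pics/crop1.png

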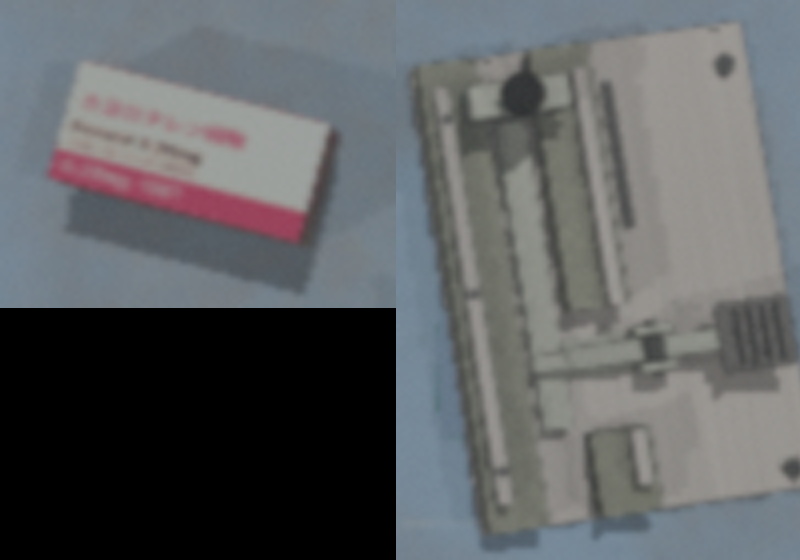

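The crop confirms a white/pink box. Its top face corners in the crop are (83,62), (335,128), (302,245) and (47,180). The jig shows the left fence from (437,90) to (507,508), the right fence edge running (575,70) to (618,305), and the paddle at (755,335).

```bash
python3 - <<'E'
from h import *
c=load('top0')
A=np.array([(83,62),(335,128),(302,245),(47,180)])/4.4+[180,205]
P=onz(c,A,.045);print(P.round(3));e=np.roll(P,-1,0)-P;print(np.linalg.norm(e,axis=1).round(4),P.mean(0).round(4))
d=e[0]-e[2];print('long axis yaw',np.degrees(np.arctan2(d[1],d[0])))
J=lambda l:(np.array(l)-[396,0])/4.+[365,205]
# fence top strips centre lines
L=onz(c,J([(441,90),(503,505)]),.038);Rr=onz(c,J([(581,70),(616,300),(643,430),(646,488)]),.038)
print('L',L.round(4));print('R',Rr.round(4))
for P in(L,Rr[:2],Rr[[0,3]]):
  v=P[0]-P[1];print(np.degrees(np.arctan2(v[1],v[0])),np.linalg.norm(v))
print('paddle',onz(c,J([(757,334)]),.035).round(4))
B=onz(c,J([(412,65),(742,22),(800,490),(487,532)]),.01);print('base',B.round(4),np.linalg.norm(np.roll(B,-1,0)-B,axis=1))
E
```

```text
[[0.645 0.226 0.045]
 [0.616 0.124 0.045]
 [0.568 0.138 0.045]
 [0.597 0.24  0.045]]
[0.1061 0.0494 0.1065 0.0501] [0.6066 0.1819 0.045 ]
long axis yaw -105.86703751266178
L [[ 0.6238 -0.0933  0.038 ]
 [ 0.437  -0.1146  0.038 ]]
R [[ 0.6316 -0.1576  0.038 ]
 [ 0.5268 -0.1691  0.038 ]
 [ 0.4685 -0.1786  0.038 ]
 [ 0.4429 -0.1788  0.038 ]]
6.4879207297301305 0.18801036323817438
6.257858676434081 0.10545471926261529
6.4264588426782145 0.1899190609955332
paddle [[ 0.51   -0.2328  0.035 ]]
base [[ 0.6392 -0.0833  0.01  ]
 [ 0.6562 -0.2395  0.01  ]
 [ 0.4384 -0.2554  0.01  ]
 [ 0.4231 -0.1106  0.01  ]] [0.15707705 0.21841304 0.14562582 0.21787968]
```

```bash
cat >> h.py <<'E'
def go(p,yaw):
    """shift (tool axes, m) and turn (deg) to TCP p with tool-y at yaw deg, pointing down"""
    o=get_obs();w,x,y,z=o['tool_rot'];R0=R.from_quat([x,y,z,w])
    a=np.radians(yaw);Y=np.array([np.cos(a),np.sin(a),0]);Z=np.array([0,0,-1.]);T=R.from_matrix(np.c_[np.cross(Y,Z),Y,Z])
    print('eef',o['eef_pos'],'shift',R0.inv().apply(np.array(p)-o['eef_pos']).round(4),'turn',(R0.inv()*T).as_rotvec(degrees=True).round(2),'F',np.round(o['contact_force'],2),'t',o['t'])
E
python3 - <<'E'
from h import *
go([.50,-.14,.30],-83.6)
E
```

```text
eef [ 0.19464327 -0.6457672   0.23040984] shift [ 0.4383 -0.3962 -0.069 ] turn [-0.09  0.02 10.37] F [ 0.2  -0.35 -0.01] t 0.1
```

Request:
arm_command(commands=[0.036,-0.033,-0.069,0,0,5,1,0.073,-0.066,-0.069,0,0,10.4,1,0.11,-0.1,-0.069,0,0,10.4,1,0.146,-0.132,-0.069,0,0,10.4,1,0.183,-0.165,-0.069,0,0,10.4,1,0.22,-0.198,-0.069,0,0,10.4,1,0.256,-0.231,-0.069,0,0,10.4,1,0.292,-0.264,-0.069,0,0,10.4,1])

```text
t: 0.9
eef_pos: [0.389, -0.3235, 0.3002]
tool_rot: [0.0, 0.998, 0.056, -0.0]
contact_force: [1.6, -0.3, 0.1]
gripper_width: 0.997
grasp_force: 0.0
```

```bash
python3 - <<'E'
from h import *
go([.50,-.14,.30],-83.6)
E
```

```text
eef [ 0.38902177 -0.32347751  0.30016991] shift [ 1.306e-01 -1.700e-01  1.000e-04] turn [ 0.    0.01 -0.03] F [ 1.61 -0.28  0.14] t 0.9
```

Request:
arm_command(commands=[0.026,-0.034,0,0,0,0,1,0.052,-0.068,0,0,0,0,1,0.078,-0.102,0,0,0,0,1,0.104,-0.136,0,0,0,0,1,0.12,-0.158,0,0,0,0,1,0.13,-0.17,0,0,0,0,1,0.13,-0.17,0,0,0,0,1,0.13,-0.17,0,0,0,0,1])

```text
t: 1.7
eef_pos: [0.4983, -0.1427, 0.2999]
tool_rot: [0.0, 0.998, 0.056, -0.0]
contact_force: [-0.3, 0.3, -0.5]
gripper_width: 1.002
grasp_force: 0.0
```

```bash
python3 - <<'E'
from h import *
c=snap('wrist','w1.png');print(c['pose'].round(3).tolist(),get_obs()['eef_pos'])
E
```

```text
[[0.111, -0.955, -0.274, 0.568], [-0.994, -0.107, -0.03, -0.135], [-0.001, 0.276, -0.961, 0.441], [0.0, 0.0, 0.0, 1.0]] [ 0.49810875 -0.1433927   0.30000161]
```

View pics/w1.png

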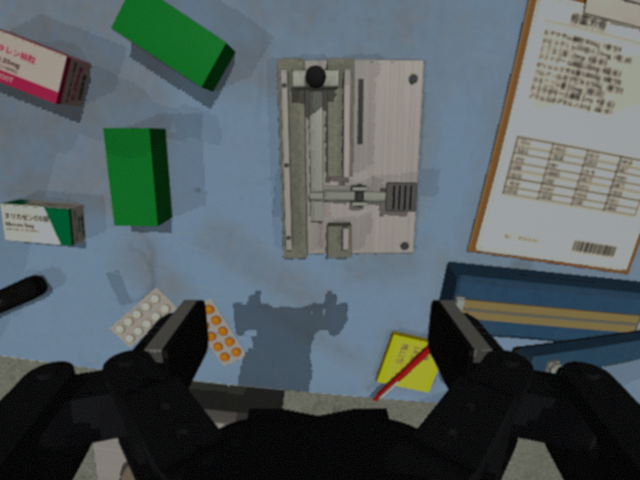

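The wrist view shows the jig from (278,58) to (423,258), with the channel vertical, the knob at (316,76) and the paddle at (401,197). I'll enlarge it to measure the fences.

```bash
python3 - <<'E'
from h import *
c=load('w1');im=c['img'][:,:,::-1]
b=cv2.resize(im[55:260,275:430],None,fx=2.9*1.0,fy=2.9,interpolation=cv2.INTER_CUBIC);cv2.imwrite('pics/crop2.png',b);print(b.shape)
g=cv2.cvtColor(im,cv2.COLOR_BGR2GRAY)
for r in(110,150,240):print(r,'col276..362',g[r-3:r+4,276:362].mean(0).astype(int).tolist())
E
```

```text
(594, 450, 3)
110 col276..362 [113, 108, 102, 97, 94, 102, 120, 132, 136, 140, 138, 120, 94, 83, 90, 94, 94, 95, 96, 97, 97, 97, 99, 101, 104, 106, 107, 101, 81, 67, 67, 67, 65, 64, 70, 75, 76, 81, 87, 93, 103, 112, 117, 124, 134, 130, 105, 92, 90, 85, 72, 74, 94, 104, 105, 105, 104, 105, 105, 105, 104, 103, 100, 99, 97, 92, 75, 83, 119, 143, 147, 145, 141, 126, 103, 93, 97, 107, 123, 128, 125, 108, 78, 57, 55, 59]
150 col276..362 [114, 113, 105, 96, 92, 91, 96, 114, 129, 134, 138, 137, 121, 94, 85, 91, 93, 93, 93, 93, 94, 94, 95, 97, 100, 102, 103, 103, 94, 88, 107, 122, 119, 108, 108, 119, 124, 125, 126, 129, 130, 132, 133, 133, 135, 130, 115, 112, 110, 89, 68, 72, 93, 104, 104, 102, 103, 104, 105, 107, 107, 105, 101, 100, 94, 76, 63, 87, 125, 142, 146, 146, 140, 124, 105, 95, 96, 107, 120, 125, 127, 126, 124, 125, 128, 129]
240 col276..362 [114, 114, 115, 115, 116, 108, 93, 88, 88, 88, 100, 104, 103, 108, 109, 96, 82, 83, 89, 91, 92, 93, 92, 92, 93, 95, 97, 98, 97, 91, 85, 96, 116, 125, 127, 127, 125, 124, 124, 123, 122, 121, 117, 113, 113, 114, 116, 119, 119, 108, 84, 73, 86, 97, 100, 100, 100, 101, 101, 99, 97, 94, 91, 90, 84, 74, 81, 112, 134, 138, 139, 131, 112, 95, 89, 99, 114, 122, 122, 123, 125, 125, 125, 123, 122, 122]
```

View pics/crop2.png

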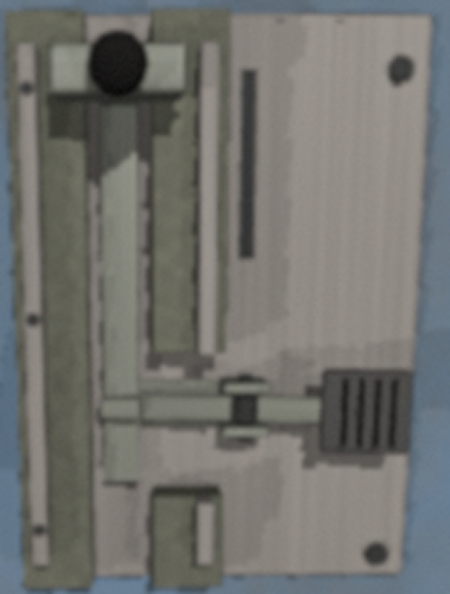

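The crop is clear. The left fence top is at columns 281–287 and the right fence top at 343–349 (row 110). The fence cut ends are at rows 177 and 228, the stop's top front edge at (316,87), and the paddle centre at (401,196).

```bash
python3 - <<'E'
from h import *
c=load('w1')
L=onz(c,[(284.6,110),(285.6,150),(288.5,240)],.038);r=onz(c,[(346.4,110),(346.5,150),(345.3,240)],.038)
print(L.round(4),r.round(4))
# fit both with common direction
M=(L+r)/2;v=M[0]-M[2];yaw=np.arctan2(v[1],v[0])
for P in(L,r,M):
  v=P[0]-P[2];print(np.degrees(np.arctan2(v[1],v[0])))
ex=np.array([np.cos(yaw),np.sin(yaw)]);ey=np.array([-ex[1],ex[0]])
print('gap',(L-r)[:,:2]@ey)
e=onz(c,[(346.5,176.7),(345.5,228)],.038)[:,:2]@ex
print('x origin est',e+[.014,.070]);x0=(e+[.014,.070]).mean();y0=(M[:,:2]@ey).mean()
O=ex*x0+ey*y0;print('jig origin',O.round(4),'yaw',np.degrees(yaw))
for n,p,z in(('paddle',(401.5,196.4),.035),('stop',(316,86.7),.056)):
  q=onz(c,[p],z)[0,:2]-O;print(n,q@ex,q@ey)
E
```

```text
[[ 0.5871 -0.0984  0.038 ]
 [ 0.5472 -0.1031  0.038 ]
 [ 0.4497 -0.1151  0.038 ]] [[ 0.5942 -0.1613  0.038 ]
 [ 0.5543 -0.1666  0.038 ]
 [ 0.4568 -0.1782  0.038 ]]
6.914868751631479
6.996731666750422
6.955794711383754
gap [0.06324579 0.06387361 0.06344353]
x origin est [0.51614363 0.51568796]
jig origin [ 0.5364 -0.1365] yaw 6.955794711383754
paddle -0.03592636426454622 -0.09289373878573613
stop 0.07518926145752126 -0.0007952799717709009
```

Jig origin is about (0.536, -0.137) with yaw 6.9° and s around +5.5 mm. The fence gap and paddle y both match the given sizes. Next I go to the carton.

```bash
python3 - <<'E'
from h import *
go([.6066,.1819,.16],-15.9)
E
```

```text
eef [ 0.49810875 -0.1433927   0.30000161] shift [ 0.1436 -0.3115  0.1397] turn [-1.000e-02  6.000e-02 -6.781e+01] F [-0.69 -0.64 -0.11] t 1.75
```

Request:
arm_command(commands=[0.018,-0.039,0,0,0,-8.5,1,0.036,-0.078,0,0,0,-17,1,0.054,-0.117,0,0,0,-25.5,1,0.072,-0.156,0,0,0,-34,1,0.09,-0.195,0.02,0,0,-42.5,1,0.108,-0.234,0.05,0,0,-51,1,0.126,-0.273,0.08,0,0,-59.5,1,0.1436,-0.3115,0.11,0,0,-67.8,1])

```text
t: 2.55
eef_pos: [0.6062, 0.1773, 0.193]
tool_rot: [0.001, 0.797, 0.604, -0.0]
contact_force: [0.7, 0.2, 0.7]
gripper_width: 1.0
grasp_force: 0.0
```

```bash
python3 - <<'E'
from h import *
go([.6066,.1819,.02],-15.9)
c=snap('wrist','w2.png')
go([.6066,.1819,.02],-15.9)
E
```

```text
eef [0.60622433 0.17731376 0.19304947] shift [ 0.0047 -0.001   0.173 ] turn [0.05 0.06 0.24] F [0.75 0.23 0.74] t 2.55
eef [0.6039631  0.18482161 0.18750672] shift [-0.0024  0.0044  0.1675] turn [-0.38 -0.09  1.1 ] F [ 1.55  5.14 -2.17] t 2.6
```

View pics/w2.png

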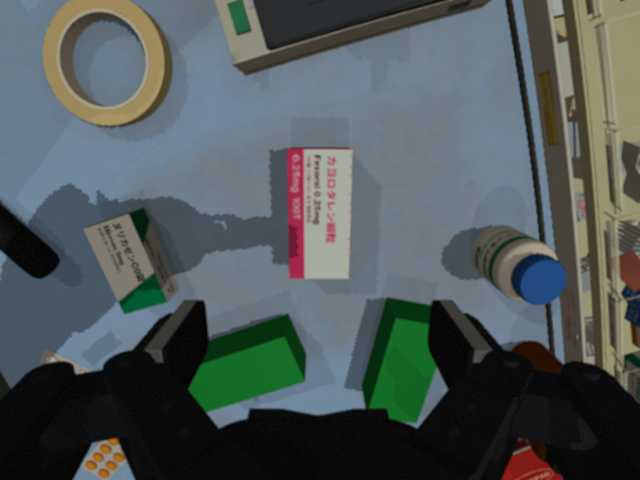

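The wrist view shows the carton upright with its top face at (289–352, 148–279). The green boxes lie below it in the image, so I'll check the clearance.

```bash
python3 - <<'E'
from h import *
c=load('w2')
P=onz(c,[(290,148),(352,148),(350,279),(290,279)],.045);print(P.round(4),P.mean(0));e=np.roll(P,-1,0)-P;print(np.linalg.norm(e,axis=1))
d=e[1]-e[3];print('short yaw',np.degrees(np.arctan2(d[1],d[0]))+90)
print('green',onz(c,[(290,316),(390,299),(433,305)],.045).round(3))
go([P[:,0].mean(),P[:,1].mean(),.02],np.degrees(np.arctan2(d[1],d[0]))+90)
E
```

```text
[[0.6026 0.2399 0.045 ]
 [0.6475 0.2273 0.045 ]
 [0.6199 0.1256 0.045 ]
 [0.5722 0.1389 0.045 ]] [0.61055261 0.18292673 0.045     ]
[0.04660753 0.10538154 0.04956581 0.10540341]
short yaw -15.948365614222823
green [[0.562 0.107 0.045]
 [0.648 0.099 0.045]
 [0.682 0.083 0.045]]
eef [0.6039631  0.18482161 0.18750672] shift [-0.0004  0.008   0.1675] turn [-0.38 -0.09  1.15] F [ 1.55  5.14 -2.17] t 2.6
```

Request:
arm_command(commands=[0,0.002,0.03,0,0,0,1,0,0.002,0.07,0,0,0,1,0,0.002,0.11,0,0,0,1,0,0.002,0.14,0,0,0,1,0,0.002,0.16,0,0,0,1,0,0.002,0.17,0,0,0,1,0,0.002,0.17,0,0,0,1,0,0.002,0.17,0,0,0,1])

```text
t: 3.4
eef_pos: [0.6081, 0.1772, 0.0251]
tool_rot: [0.0, 0.798, 0.603, 0.001]
contact_force: [-0.2, 0.1, 0.0]
gripper_width: 0.999
grasp_force: 0.0
```

Request:
arm_command(commands=[0,0,0,0,0,0,0.3,0,0,0,0,0,0,0.3,0,0,0,0,0,0,0.3,0,0,0,0,0,0,0.3,0,0,0,0,0,0,0.3,0,0,0,0,0,0,0.3,0,0,0,0,0,0,0.3,0,0,0,0,0,0,0.3], force=35)

```text
t: 4.2
eef_pos: [0.6079, 0.1779, 0.0253]
tool_rot: [0.0, 0.798, 0.603, 0.001]
contact_force: [-0.2, -0.6, 5.8]
gripper_width: 0.574
grasp_force: 37.5
```

Gripped at 49 mm, but a little high on the carton. I'll regrip 8 mm lower.

Request:
arm_command(commands=[0,0,0,0,0,0,0.8,0,0,0,0,0,0,0.8,0,0,0.004,0,0,0,0.8,0,0,0.008,0,0,0,0.8,0,0,0.008,0,0,0,0.3,0,0,0.008,0,0,0,0.3,0,0,0.008,0,0,0,0.3,0,0,0.008,0,0,0,0.3], force=35)

```text
t: 5.0
eef_pos: [0.6071, 0.1777, 0.016]
tool_rot: [-0.0, 0.798, 0.603, -0.0]
contact_force: [-0.2, 0.5, -1.1]
gripper_width: 0.578
grasp_force: 38.0
```

Request:
arm_command(commands=[0,0,0,0,0,0,0.3,0,0,0,0,0,0,0.3,0,0,-0.01,0,0,0,0.3,0,0,-0.03,0,0,0,0.3,0,0,-0.06,0,0,0,0.3,0,0,-0.09,0,0,0,0.3,0,0,-0.12,0,0,0,0.3,0,0,-0.12,0,0,0,0.3])

```text
t: 5.8
eef_pos: [0.61, 0.1793, 0.1417]
tool_rot: [0.001, 0.798, 0.603, 0.004]
contact_force: [1.2, 0.0, -0.9]
gripper_width: 0.58
grasp_force: 38.2
```

```bash
python3 - <<'E'
from h import *
a=np.radians(6.9);O=np.array([.5363,-.1367]);p=O+np.array([np.cos(a),np.sin(a)])*-.018
go([*p,.14],6.9-90)
c=snap('side','s1.png');cv2.imwrite('pics/s1c.png',cv2.resize(c['img'][130:300,200:420,::-1],None,fx=3,fy=3))
E
```

```text
eef [0.6099543  0.17927674 0.14169584] shift [-0.331  -0.0013  0.    ] turn [ 0.19 -0.49 67.27] F [ 1.24  0.03 -0.93] t 5.8
```

View pics/s1c.png

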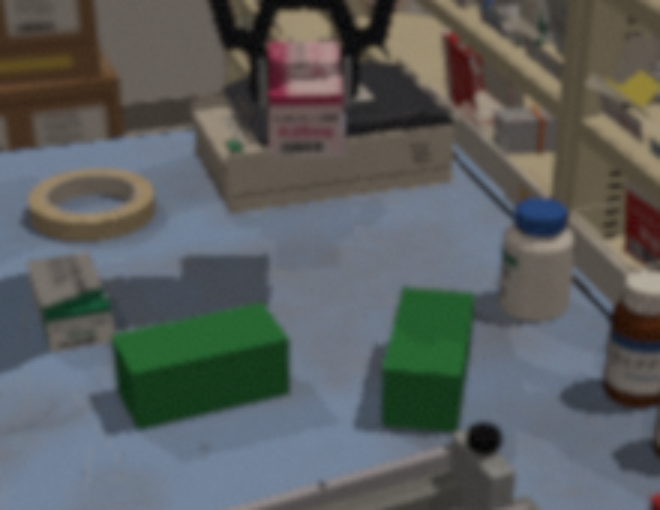

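Carton held level. I carry it over the channel with jig x at about -24 mm for the TCP.

Request:
arm_command(commands=[-0.025,0,0,0,0,5,0.3,-0.065,0,0,0,0,13,0.3,-0.11,-0.001,0,0,0,21.5,0.3,-0.155,-0.002,0,0,0,30,0.3,-0.2,-0.003,0,0,0,38.5,0.3,-0.245,-0.004,0,0,0,47,0.3,-0.29,-0.005,0,0,0,55.5,0.3,-0.315,-0.006,0,0,0,62,0.3])

```text
t: 6.65
eef_pos: [0.5129, -0.128, 0.1353]
tool_rot: [0.001, 0.995, 0.101, -0.001]
contact_force: [0.6, -0.3, -2.4]
gripper_width: 0.578
grasp_force: 38.1
```

```bash
cat >> h.py <<'E'
YAW=6.9;O=np.array([.5363,-.1367])
def jg(x,y,z,dyaw=0):
    a=np.radians(YAW);e=np.array([np.cos(a),np.sin(a)]);n=np.array([-e[1],e[0]])
    d=get_obs()['eef_pos'][:2]-O;print('TCP in jig',d@e,d@n)
    go([*(O+x*e+y*n),z],YAW-90+dyaw)
E
python3 - <<'E'
from h import *
jg(-.024,0,.1)
E
```

```text
TCP in jig -0.022138026328646965 0.011431901201047768
eef [ 0.51294892 -0.12801049  0.13528382] shift [-0.0027  0.0112  0.0353] turn [0.06 0.17 4.7 ] F [ 0.6  -0.25 -2.44] t 6.65
```

Request:
arm_command(commands=[-0.003,0.011,0,0,0,5,0.3,-0.003,0.011,0.015,0,0,5,0.3,-0.003,0.011,0.03,0,0,5,0.3,-0.003,0.011,0.03,0,0,5,0.3,-0.003,0.011,0.03,0,0,5,0.3])

```text
t: 7.15
eef_pos: [0.5143, -0.1349, 0.1057]
tool_rot: [-0.0, 0.998, 0.063, -0.001]
contact_force: [-0.4, -0.5, -1.1]
gripper_width: 0.581
grasp_force: 38.1
```

```bash
python3 - <<'E'
from h import *
jg(-.024,0,.0425)
c=snap('wrist','w3.png');jg(-.024,0,.0425)
E
```

```text
TCP in jig -0.021601041132165932 0.004473496326479628
eef [ 0.51431798 -0.13485398  0.10570762] shift [-0.0023  0.0045  0.0632] turn [-0.04  0.09  0.29] F [-0.39 -0.47 -1.11] t 7.15
TCP in jig -0.021013949030853952 0.00433109719443199
eef [ 0.51491792 -0.13492482  0.10627913] shift [-0.003   0.0043  0.0638] turn [-0.01  0.01  0.29] F [-0.26  0.86 -0.73] t 7.2
```

View pics/w3.png

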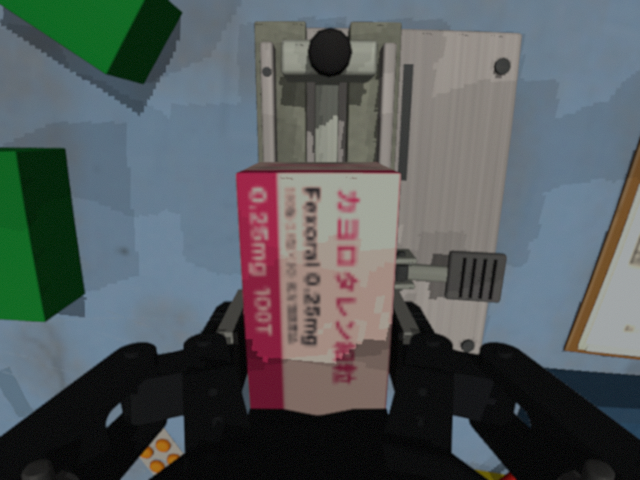

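The carton is above the channel with its top face front edge at row 172, columns 238–400. The fences are at columns ~266 and ~388 around row 120. I'll check their offset numerically.

```bash
python3 - <<'E'
from h import *
c=load('w3');g=cv2.cvtColor(c['img'],cv2.COLOR_RGB2GRAY)
for r in(95,140):print(r,'258:',g[r-2:r+3,258:280].mean(0).astype(int).tolist(),'374:',g[r-2:r+3,374:402].mean(0).astype(int).tolist())
hsv=cv2.cvtColor(c['img'],cv2.COLOR_RGB2HSV)
for r in(185,250):print(r,'232:',hsv[r-2:r+3,232:250,1].mean(0).astype(int).tolist(),'388:',g[r-2:r+3,388:408].mean(0).astype(int).tolist())
E
```

```text
95 258: [99, 97, 90, 96, 118, 134, 139, 140, 141, 143, 146, 150, 152, 145, 127, 100, 71, 63, 80, 95, 99, 99] 374: [104, 100, 87, 68, 57, 54, 62, 84, 114, 137, 150, 155, 153, 152, 151, 149, 146, 142, 133, 119, 105, 100, 98, 96, 107, 123, 130, 115]
140 258: [98, 98, 98, 101, 106, 115, 124, 129, 130, 130, 131, 134, 138, 140, 133, 116, 88, 62, 58, 74, 88, 89] 374: [95, 88, 70, 55, 50, 67, 98, 122, 136, 139, 140, 140, 139, 137, 135, 131, 122, 107, 96, 95, 94, 97, 110, 124, 122, 102, 73, 57]
185 232: [71, 72, 72, 43, 81, 166, 196, 194, 194, 195, 195, 193, 193, 195, 194, 195, 193, 192] 388: [163, 164, 162, 163, 163, 162, 163, 163, 163, 160, 151, 131, 119, 122, 128, 129, 130, 129, 127, 126]
250 232: [72, 74, 73, 72, 74, 75, 68, 35, 109, 176, 196, 195, 192, 194, 194, 193, 194, 189] 388: [154, 154, 154, 154, 155, 153, 146, 127, 98, 70, 59, 58, 60, 60, 61, 62, 66, 71, 74, 76]
```

```bash
python3 - <<'E'
from h import *
c=load('w3');a=np.radians(YAW);e=np.array([np.cos(a),np.sin(a)]);n=np.array([-e[1],e[0]])
def J(px,z):
    q=onz(c,px,z)[:,:2]-O;return np.c_[q@e,q@n].round(4)
print('L',J([(273,95),(273.8,140)],.038),'R',J([(381.7,95),(379.9,140)],.038))
zt=.106-.016+.045
print('carton L',J([(236.7,185),(240.4,250)],zt),'R',J([(399,185),(395.6,250)],zt))
print('front',J([(318,172)],zt),'stop top',J([(330,76)],.056))
E
```

```text
L [[0.068  0.0286]
 [0.0449 0.0286]] R [[ 0.0684 -0.0287]
 [ 0.0452 -0.0287]]
carton L [[0.0336 0.0289]
 [0.0132 0.0288]] R [[ 0.0338 -0.0196]
 [ 0.0135 -0.0199]]
front [[0.0375 0.0046]] stop top [[ 0.0751 -0.0008]]
```

Yaw agrees and the offset is +4.4 mm in y. I'll correct it and descend to just above the floor.

Request:
arm_command(commands=[-0.003,0.0044,0,0,0,0.2,0.3,-0.003,0.0044,0,0,0,0.2,0.3,-0.003,0.0044,0.015,0,0,0.2,0.3,-0.003,0.0044,0.03,0,0,0.2,0.3,-0.003,0.0044,0.03,0,0,0.2,0.3,-0.003,0.0044,0.03,0,0,0.2,0.3])

```text
t: 7.8
eef_pos: [0.5126, -0.1399, 0.0765]
tool_rot: [0.0, 0.998, 0.061, -0.0]
contact_force: [0.0, -0.4, -1.1]
gripper_width: 0.577
grasp_force: 38.1
```

```bash
python3 - <<'E'
from h import *
jg(-.024,0,.0425)
E
```

```text
TCP in jig -0.02396132040580275 -0.00034900802971207795
eef [ 0.51255415 -0.13992512  0.07649668] shift [-0.     -0.0003  0.034 ] turn [-0.    0.    0.07] F [ 0.02 -0.43 -1.1 ] t 7.8
```

Request:
arm_command(commands=[0,0,0.008,0,0,0,0.3,0,0,0.016,0,0,0,0.3,0,0,0.024,0,0,0,0.3,0,0,0.028,0,0,0,0.3,0,0,0.031,0,0,0,0.3,0,0,0.032,0,0,0,0.3,0,0,0.032,0,0,0,0.3])

```text
t: 8.5
eef_pos: [0.5125, -0.1398, 0.0441]
tool_rot: [-0.0, 0.998, 0.061, -0.0]
contact_force: [-0.5, -0.2, -1.7]
gripper_width: 0.58
grasp_force: 38.1
```

Request:
arm_command(commands=[0,0,0.0005,0,0,0,0.3,0,0,0.001,0,0,0,0.3,0,0,0.0015,0,0,0,0.3,0,0,0.0015,0,0,0,0.3])

```text
t: 8.9
eef_pos: [0.5125, -0.1399, 0.0427]
tool_rot: [0.0, 0.998, 0.061, 0.0]
contact_force: [0.5, -0.3, -1.0]
gripper_width: 0.579
grasp_force: 38.1
```

Nearly on the floor. I'll feel for it in half-millimetre steps.

Request:
arm_command(commands=[0,0,0.0004,0,0,0,0.3,0,0,0.0008,0,0,0,0.3,0,0,0.0008,0,0,0,0.3])

```text
t: 9.2
eef_pos: [0.5124, -0.1398, 0.0418]
tool_rot: [-0.0, 0.998, 0.061, -0.0]
contact_force: [0.2, -0.6, -1.8]
gripper_width: 0.577
grasp_force: 38.1
```

Request:
arm_command(commands=[0,0,0.0004,0,0,0,0.3,0,0,0.0008,0,0,0,0.3,0,0,0.0008,0,0,0,0.3])

```text
t: 9.5
eef_pos: [0.5126, -0.1398, 0.0415]
tool_rot: [0.0, 0.998, 0.061, 0.0]
contact_force: [-1.6, 0.2, 4.5]
gripper_width: 0.576
grasp_force: 38.8
```

Floor contact felt at 5 N. I'll ease off 0.4 mm and slide 34 mm towards the stop.

Request:
arm_command(commands=[0,0,-0.0004,0,0,0,0.3,0.004,0,-0.0004,0,0,0,0.3,0.01,0,-0.0004,0,0,0,0.3,0.016,0,-0.0004,0,0,0,0.3,0.022,0,-0.0004,0,0,0,0.3,0.028,0,-0.0004,0,0,0,0.3,0.032,0,-0.0004,0,0,0,0.3,0.033,0,-0.0004,0,0,0,0.3])

```text
t: 10.3
eef_pos: [0.546, -0.1356, 0.0415]
tool_rot: [-0.0, 0.998, 0.061, 0.0]
contact_force: [-3.7, 0.0, 6.3]
gripper_width: 0.576
grasp_force: 39.1
```

Request:
arm_command(commands=[0.001,0,0,0,0,0,0.3,0.002,0,0,0,0,0,0.3,0.0025,0,0,0,0,0,0.3,0.0025,0,0,0,0,0,0.3])

```text
t: 10.7
eef_pos: [0.5477, -0.1355, 0.0415]
tool_rot: [0.0, 0.998, 0.061, -0.0]
contact_force: [-3.7, 0.1, 5.3]
gripper_width: 0.581
grasp_force: 38.8
```

```bash
python3 - <<'E'
from h import *
jg(.0166,0,.0418)
E
```

```text
TCP in jig 0.011508526111461468 -0.00017645036931828551
eef [ 0.54774637 -0.13549257  0.0415223 ] shift [ 0.0051 -0.0002 -0.0003] turn [0.   0.01 0.07] F [-3.72  0.07  5.27] t 10.7
```

Request:
arm_command(commands=[0.0005,0,-0.0004,0,0,0,0.3,0.001,0,-0.0004,0,0,0,0.3,0.0015,0,-0.0004,0,0,0,0.3,0.0018,0,-0.0004,0,0,0,0.3,0.0018,0,-0.0004,0,0,0,0.3])

```text
t: 11.2
eef_pos: [0.5496, -0.1352, 0.0417]
tool_rot: [-0.0, 0.998, 0.061, 0.0]
contact_force: [0.2, 0.4, -1.4]
gripper_width: 0.584
grasp_force: 38.1
```

Request:
arm_command(commands=[0.0004,0,0,0,0,0,0.3,0.0008,0,0,0,0,0,0.3,0.0012,0,0,0,0,0,0.3,0.0012,0,0,0,0,0,0.3])

```text
t: 11.6
eef_pos: [0.5508, -0.1352, 0.0419]
tool_rot: [0.0, 0.998, 0.061, 0.0]
contact_force: [-0.1, -0.6, -1.1]
gripper_width: 0.579
grasp_force: 38.1
```

Free of floor friction now, so the stop will read cleanly. I'll continue.

Request:
arm_command(commands=[0.0004,0,0,0,0,0,0.3,0.0008,0,0,0,0,0,0.3,0.0012,0,0,0,0,0,0.3,0.0012,0,0,0,0,0,0.3])

```text
t: 12.0
eef_pos: [0.5514, -0.1351, 0.0417]
tool_rot: [0.0, 0.998, 0.061, -0.0]
contact_force: [-1.3, 0.2, -0.8]
gripper_width: 0.58
grasp_force: 38.2
```

Request:
arm_command(commands=[0.0003,0,0,0,0,0,0.3,0.0006,0,0,0,0,0,0.3,0.0006,0,0,0,0,0,0.3])

```text
t: 12.3
eef_pos: [0.5515, -0.1351, 0.0416]
tool_rot: [-0.0, 0.998, 0.061, -0.001]
contact_force: [-5.1, -0.2, 1.1]
gripper_width: 0.578
grasp_force: 38.4
```

Request:
arm_command(commands=[0.0003,0,0,0,0,0,0.3,0.0006,0,0,0,0,0,0.3,0.0006,0,0,0,0,0,0.3])

```text
t: 12.6
eef_pos: [0.5515, -0.1351, 0.0415]
tool_rot: [-0.0, 0.998, 0.061, -0.002]
contact_force: [-6.2, -0.1, 2.2]
gripper_width: 0.583
grasp_force: 38.6
```

The stop is met at TCP jig x of about 15 mm, as expected, reading 6 N. I'll hold it there.

Request:
arm_command(commands=[0.0002,0,0,0,0,0,0.3,0.0002,0,0,0,0,0,0.3,0.0002,0,0,0,0,0,0.3,0.0002,0,0,0,0,0,0.3,0.0002,0,0,0,0,0,0.3,0.0002,0,0,0,0,0,0.3,0.0002,0,0,0,0,0,0.3,0.0002,0,0,0,0,0,0.3])

```text
t: 13.4
eef_pos: [0.5515, -0.1351, 0.0415]
tool_rot: [-0.0, 0.998, 0.061, -0.002]
contact_force: [-8.1, 0.3, 3.5]
gripper_width: 0.574
grasp_force: 38.6
```

```bash
python3 - <<'E'
from h import *
jg(.0166,0,.0418)
E
```

```text
TCP in jig 0.015309577888451754 -0.00020181357642201503
eef [ 0.55152294 -0.13506111  0.04153918] shift [ 0.0013 -0.0002 -0.0003] turn [-0.01  0.19  0.06] F [-8.09  0.28  3.45] t 13.4
```

8 N held steadily for over half a second. Now release, rise and shut.

Request:
arm_command(commands=[-0.0006,0,0,0,0,0,0.75,-0.0006,0,0,0,0,0,0.75,-0.0006,0,0,0,0,0,0.75,-0.0006,0,0,0,0,0,0.75,-0.0006,0,-0.005,0,0,0,0.75,-0.0006,0,-0.02,0,0,0,0.75,-0.0006,0,-0.05,0,0,0,0.75,-0.0006,0,-0.08,0,0,0,0.75])

```text
t: 14.2
eef_pos: [0.5526, -0.1349, 0.1236]
tool_rot: [-0.0, 0.998, 0.061, -0.0]
contact_force: [1.2, -0.7, -0.7]
gripper_width: 0.754
grasp_force: 0.0
```

```bash
python3 - <<'E'
from h import *
jg(-.037,-.094,.12)
c=snap('top','t2.png');cv2.imwrite('pics/t2c.png',cv2.resize(c['img'][205:345,365:475,::-1],None,fx=4,fy=4,interpolation=2))
E
```

```text
TCP in jig 0.01640322252890733 -0.00012509449566061235
eef [ 0.55259945 -0.13485356  0.12357395] shift [-0.0535  0.0938  0.0036] turn [-0.01  0.01  0.08] F [ 1.22 -0.69 -0.7 ] t 14.2
```

Before pressing, I move over the paddle with the fingers shut and look on arrival.

Request:
arm_command(commands=[-0.015,0.025,0,0,0,0,0,-0.035,0.06,0,0,0,0,0,-0.0535,0.0938,0,0,0,0,0,-0.0535,0.0938,0,0,0,0,0,-0.0535,0.0938,0.015,0,0,0,0,-0.0535,0.0938,0.03,0,0,0,0,-0.0535,0.0938,0.04,0,0,0,0,-0.0535,0.0938,0.04,0,0,0,0])

```text
t: 15.05
eef_pos: [0.51, -0.2327, 0.0795]
tool_rot: [-0.001, 0.998, 0.062, -0.002]
contact_force: [0.1, -0.1, -0.3]
gripper_width: -0.004
grasp_force: 0.0
```

```bash
python3 - <<'E'
from h import *
jg(-.037,-.094,.04)
c=snap('wrist','w4.png')
E
```

```text
TCP in jig -0.03769103708324519 -0.09214874458201436
eef [ 0.50995241 -0.23270942  0.07954177] shift [0.0008 0.0019 0.0395] turn [-0.14  0.2   0.2 ] F [ 0.12 -0.12 -0.26] t 15.05
```

View pics/w4.png

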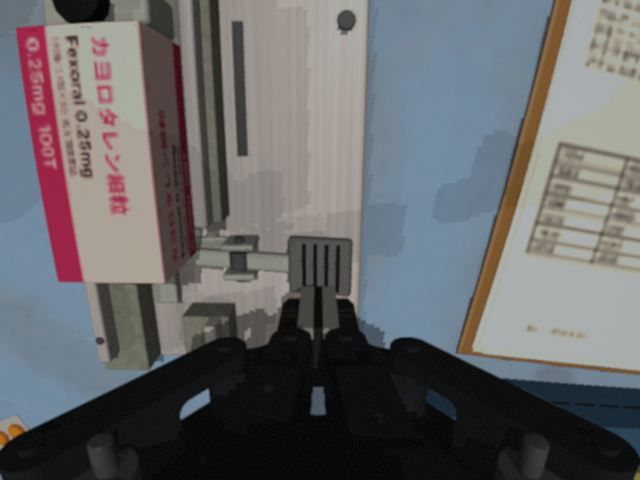

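The carton lies flush against the stop, with its rear at about row 283. The paddle is at (320,266) just under the shut fingertips. I'll check its position.

```bash
python3 - <<'E'
from h import *
c=load('w4');a=np.radians(YAW);e=np.array([np.cos(a),np.sin(a)]);n=np.array([-e[1],e[0]])
for p,z in(((320,266),.035),((165,283),.071)):
  q=onz(c,[p],z)[0,:2]-O;print(q@e,q@n)
jg(-.037,-.094,.04)
E
```

```text
-0.03498568654716776 -0.09322163796342137
-0.03017820355455697 -0.02569244971000779
TCP in jig -0.03716748720678778 -0.09266906928583012
eef [ 0.51053467 -0.23316308  0.0804972 ] shift [0.0003 0.0014 0.0405] turn [-0.09  0.13  0.18] F [-0.27 -0.06  0.25] t 15.1
```

The rear of the carton is at -30 mm, so s is about 4.8 and the carton is home. Now press the paddle gently.

Request:
arm_command(commands=[0,0.001,0.012,0,0,0,0,0,0.001,0.024,0,0,0,0,0,0.001,0.034,0,0,0,0,0,0.001,0.038,0,0,0,0,0,0.001,0.038,0,0,0,0])

```text
t: 15.6
eef_pos: [0.5105, -0.2353, 0.0429]
tool_rot: [-0.0, 0.998, 0.061, -0.001]
contact_force: [0.5, 0.8, -0.2]
gripper_width: 0.001
grasp_force: 0.0
```

Request:
arm_command(commands=[0,0,0.001,0,0,0,0,0,0,0.002,0,0,0,0,0,0,0.003,0,0,0,0,0,0,0.004,0,0,0,0,0,0,0.005,0,0,0,0,0,0,0.005,0,0,0,0])

```text
t: 16.2
eef_pos: [0.511, -0.2355, 0.0388]
tool_rot: [-0.0, 0.998, 0.061, -0.0]
contact_force: [0.5, -0.6, -0.0]
gripper_width: 0.001
grasp_force: 0.0
```

Request:
arm_command(commands=[0,0,0.001,0,0,0,0,0,0,0.002,0,0,0,0,0,0,0.003,0,0,0,0,0,0,0.004,0,0,0,0])

```text
t: 16.6
eef_pos: [0.5113, -0.236, 0.0353]
tool_rot: [0.0, 0.998, 0.061, 0.0]
contact_force: [-1.5, -0.7, 4.8]
gripper_width: -0.0
grasp_force: 2.5
```

Paddle contact at 4.8 N. I'll keep pressing in 1 mm steps.

Request:
arm_command(commands=[0,0,0.001,0,0,0,0,0,0,0.002,0,0,0,0,0,0,0.003,0,0,0,0,0,0,0.004,0,0,0,0])

```text
t: 17.0
eef_pos: [0.5114, -0.2358, 0.0309]
tool_rot: [0.0, 0.998, 0.061, 0.0]
contact_force: [0.5, -2.4, 2.9]
gripper_width: -0.005
grasp_force: 1.2
```

Request:
arm_command(commands=[0,0,0.001,0,0,0,0,0,0,0.002,0,0,0,0,0,0,0.003,0,0,0,0,0,0,0.004,0,0,0,0,0,0,0.004,0,0,0,0])

```text
t: 17.5
eef_pos: [0.5107, -0.2351, 0.0264]
tool_rot: [-0.0, 0.998, 0.061, -0.0]
contact_force: [0.5, -0.3, -0.4]
gripper_width: -0.002
grasp_force: 0.0
```

The force has dropped to zero, so the catch has snapped over. I'll rise clear and check.

Request:
arm_command(commands=[0,0,-0.01,0,0,0,0,0,0,-0.03,0,0,0,0,0,0,-0.06,0,0,0,0,0,0,-0.1,0,0,0,0,-0.02,0.02,-0.14,0,0,0,0,-0.03,0.03,-0.15,0,0,0,0,-0.03,0.03,-0.15,0,0,0,0,-0.03,0.03,-0.15,0,0,0,0])

```text
t: 18.3
eef_pos: [0.4849, -0.2684, 0.1768]
tool_rot: [-0.0, 0.998, 0.061, 0.0]
contact_force: [0.3, 0.3, 0.5]
gripper_width: 0.003
grasp_force: 0.0
```

```bash
python3 - <<'E'
from h import *
c=snap('wrist','w5.png');d=snap('side','s2.png')
a=cv2.resize(c['img'][:330,60:400,::-1],None,fx=1.2,fy=1.2);b=cv2.resize(d['img'][255:395,230:420,::-1],None,fx=2,fy=2)
H=np.zeros((396,a.shape[1]+b.shape[1],3),np.uint8);H[:a.shape[0],:a.shape[1]]=a;H[:b.shape[0],a.shape[1]:]=b
print(H.shape);cv2.imwrite('pics/fin.png',H[:,:800]);print(get_obs()['contact_force'],get_obs()['joint_vel'].round(3))
E
```

```text
(396, 788, 3)
[-0.76002132 -0.68124565 -0.37785958] [-0.005  0.007  0.002 -0.    -0.001  0.002  0.005]
```

View pics/fin.png

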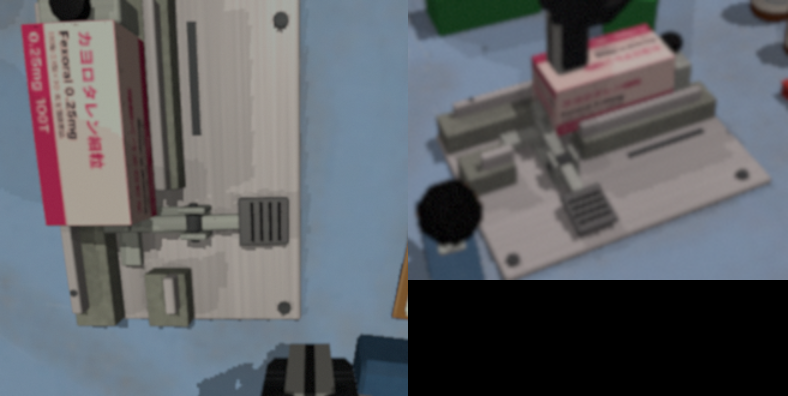

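The paddle is down at (590,210) in the side crop. The carton is flat against the stop with the catch arm behind it, and the robot is clear, so I hand in.

```bash
python3 -c "
from station import hand_in
print(hand_in())"
```

```text
the job is handed in; nothing more can be done
None
```

The larger carton is lying flat in the channel: I pressed it on the end stop at 6 to 8 N, the catch then snapped over behind it, and the job is handed in at about 18 s; no verdict came back.

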